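Flip the inspection tags of two checked parts

ROBOT

A 6-joint arm with a two-finger parallel gripper is mounted at the origin on a cart in front of the work surface, level with it; the furniture and walls round the work are solid. World frame = base frame: x ahead of the robot, y to its left, z up, the work surface at z = 0. Lengths are in mm, angles in degrees, forces in N, time in s.
With the tool pointing down it reaches from about 300 to 850 mm from the base axis. Payload 4.2 kg.
Tool frame: the origin (TCP) lies on the centre line of the jaws, within the pads' length; the fingertips stand 11 mm ahead of it and the grasp point (between the pads) lies 8 mm behind it; z points along the fingers, y is the line along which they close (so a half turn about z gives the same grasp; the last joint's range is limited). The gripper opens to 91 mm and grips with 3 to 60 N. Pads are 32 mm wide; open, the fingers measure 118 mm over their backs; the gripper's body (76 mm by 178 mm) begins 60 mm behind the grasp point.
Start: joints at [75.344, 18.312, 89.639, -0, 72.044, -1.146], TCP at [134.333, 559.103, 224.976] pointing down, gripper open.
Joint ranges: [-177.97, 177.97], [-48.28, 115.42], [12.27, 149.76], [-77.06, 257.06], [2.81, 150.46], [-146.56, 146.56]. Speed limits (degrees/s): [147.25, 147.25, 180, 180, 180, 180].

INTERFACE

Orientations are given as [roll, pitch, yaw] about the fixed x, y, z axes, in that order (R = Rz(yaw) Ry(pitch) Rx(roll)).
In Python, from workcell import env, grab_frame, camera_model, models gives the robot as it stands.
- The arm moves only by the shell command python3 -m crank 'ROWS' [FORCE]. ROWS is text: rows parted by semicolons, each of 7 numbers parted by spaces: the closure, from -1 (fully open) to 1 (shut), so that 0 is half open, then the shift along the tool's x, y, z in mm, then the turn, a rotation vector about the tool's x, y, z in degrees. A call has 1 to 10 rows; each row shifts and turns the commanded pose from where the row before left it, along the tool's axes as they then stand; what a row does not reach is not made up. A row lasts 1/8 s, in which the tool goes at most 62.5 mm and 10.7 degrees, less where a joint would pass 70% of its speed; a pose out of reach is approached as far as the arm can. A call is refused whole if a number of a shift passes 62.5 or a number of a turn 10.7, either way. A call with a gripper value outside its range is refused whole. The fingers move at their own pace and stop on an object; FORCE is the grip in N (left out, the last holds). Time passes only in rows, so rows that do not move let the fingers close. It gives the time, the measured TCP pose, the force, the opening and the grip force at its end, in the units of the state.
- env.state(): the state, without advancing time (a new reading comes with each control period).
- grab_frame(name): name is "side" or "top" or "wrist"; returns the picture (420x560x3 uint8, blue, green, red); there is no depth.
- camera_model(name): a dict with "K" (3x3 intrinsics, pixels), "R" (3x3) and "t" (3): a world point X has camera coordinates R X + t; the wrist camera has in their place "mount" (4x4, takes a point from camera to tool coordinates, whose origin is the TCP and whose axes are the flange's). Camera axes: x right, y down, z forward; pixel columns grow to the right and rows downward; lengths in mm; the calibration is good to about 2 mm. A picture is of the moment at which its call begins: read the wrist's pose just before it. camera_model takes no time and is no camera call.
- env.job_done(): hands the job in; it is judged then, once.
Trained networks look in the newest picture that a camera, given by its name, has taken for a name from the list of things; names that differ only in an ending like _2 or _b are one class to them, and where a whole thing is asked for, a point or a joint stands for the part that bears it (a point fixed in the world has none). Each returns a list of dicts, best first, with "p" (0 to 1); they miss things now and then, are a little off and sometimes report something else, mostly with a low value. They report only what shows in the picture. A call takes as long as a camera call. They do not tell look-alikes from the thing itself.
- models.search_frame(name, camera): "point" ([x, y, z] in mm, in world coordinates, good to about 4 mm: the middle of the surface that is visible of it).
The state is a dict: "time_s": time; "qpos": joint angles; "qvel": joint speeds; "effort": joint torques, N m; "ee_pos": TCP position; "ee_rot": TCP orientation; "force": force on the tool from outside, world axes, zero at the start; "torque": the same for the moment, N m; "gripper_width": finger opening in mm; "gripper_force": force on a finger pad.
Only numpy, scipy, OpenCV 4.12 (cv2) and the standard library are available. Lean on these libraries where they do the work, as an engineer would, in place of code of your own. Each camera call takes 0.05 s, during which the arm holds its last target. There are 200 camera calls.

TASK

The toothed gear and the ball bearing in the inspection rack have been checked: with a fingertip, gently push, near its top, the upright tab of the hinged tag in front of each of the two, up and over, so that the tag turns right over its hinge (in either order) and lies over its bay with the raised-ring face up. Leave the nut's tag as it lies. Only push the tags, never pinch them, and do not disturb the parts in the bays.

Things in the scene. Friction and masses are not known exactly. Their poses are not given: they have to be found in the camera images.
- rack: fixed aluminium rack: base 102 x 296 x 8 mm, from 25 mm before to 77 mm behind the hinge line; origin at bench level under the hinge line, x away from the robot to the bays, y left along the row, z up; turned up to 0.28 rad. Three open bays 96 mm apart, fences 17 mm high from the bench. Before each bay two posts (62 mm over all along the row, 18 mm deep, 94 mm high) carry a hinged tag
- gear: loose steel spur gear with teeth, 60 mm across, 28 mm high, bore in the middle, 0.33 kg; origin at the centre of its underside; lies in one of the bays
- bearing: loose ball bearing, 52 mm across, 15 mm high, smooth rim, balls showing; origin at the centre of its underside; lies in one of the bays
- nut: loose steel hexagon nut, 24 x 27 mm, 13 mm high; origin at the centre of its underside; lies in one of the bays
- bay0 (a point): centre of the floor of the left bay (8 mm above the bench), 42 mm behind the hinge line; the part of this bay lies within about 8 mm of it
- tag0 (a joint): left tag's angle about its level hinge: 0 = lying level towards the robot, straight-bar face up (start); 1.57 = upright; 3.14 = flipped, level over its bay, raised-ring face up. Grey plastic, 60 g, no spring or catch, slight damping: about 0.5 N along the tab's arc turns it; past about 1.2 rad it falls over by itself within 2 s. Plate 46 mm wide along the hinge, 3 mm thick
- tag0_hinge (a point): middle of the hinge axis of the left tag, 88 mm above the bench
- tag0_tab (a point): top of the outer face of the left tag's finger tab, 30 mm from the hinge line towards the robot and 45 mm above it at angle 0. The tab, 28 mm wide with a round end, 4 mm thick, stands up square from the free end of the plate; flipped, it hangs down over the part. Push it away within its top 12 mm: a fingertip lower down jams on the tag's corner as it turns. Below the lying tag is only the 8 mm base; 25 mm before it are clear
- bay1 (a point): centre of the floor of the middle bay (8 mm above the bench), 42 mm behind the hinge line; the part of this bay lies within about 8 mm of it
- tag1 (a joint): middle tag's angle about its level hinge: 0 = lying level towards the robot, straight-bar face up (start); 1.57 = upright; 3.14 = flipped, level over its bay, raised-ring face up. Grey plastic, 60 g, no spring or catch, slight damping: about 0.5 N along the tab's arc turns it; past about 1.2 rad it falls over by itself within 2 s. Plate 46 mm wide along the hinge, 3 mm thick
- tag1_hinge (a point): middle of the hinge axis of the middle tag, 88 mm above the bench
- tag1_tab (a point): top of the outer face of the middle tag's finger tab, 30 mm from the hinge line towards the robot and 45 mm above it at angle 0. The tab, 28 mm wide with a round end, 4 mm thick, stands up square from the free end of the plate; flipped, it hangs down over the part. Push it away within its top 12 mm: a fingertip lower down jams on the tag's corner as it turns. Below the lying tag is only the 8 mm base; 25 mm before it are clear
- bay2 (a point): centre of the floor of the right bay (8 mm above the bench), 42 mm behind the hinge line; the part of this bay lies within about 8 mm of it
- tag2 (a joint): right tag's angle about its level hinge: 0 = lying level towards the robot, straight-bar face up (start); 1.57 = upright; 3.14 = flipped, level over its bay, raised-ring face up. Grey plastic, 60 g, no spring or catch, slight damping: about 0.5 N along the tab's arc turns it; past about 1.2 rad it falls over by itself within 2 s. Plate 46 mm wide along the hinge, 3 mm thick
- tag2_hinge (a point): middle of the hinge axis of the right tag, 88 mm above the bench
- tag2_tab (a point): top of the outer face of the right tag's finger tab, 30 mm from the hinge line towards the robot and 45 mm above it at angle 0. The tab, 28 mm wide with a round end, 4 mm thick, stands up square from the free end of the plate; flipped, it hangs down over the part. Push it away within its top 12 mm: a fingertip lower down jams on the tag's corner as it turns. Below the lying tag is only the 8 mm base; 25 mm before it are clear
There are look-alikes about, which are no part of the job. Of the things that look like the bearing, the larger one is meant.

How it is judged:
By the outcome, as a careful person would: the job done as asked, in the order asked, and still so for the second after the job is handed in, with the robot touching nothing.
It also fails if it takes over 45 s, if anything falls off the work surface, if the arm or the gripper's body presses on something with over 40 N, if the wrist force passes 120 N, or if a joint passes its speed limit or range.

## Working session

There is one attempt and no reset: what is moved stays moved. The work goes in short steps, Python scripts to look and compute and a shell command to move; the robot and the scene stay as the last step left them, time stands still between calls to the robot, and variables do not carry over. Pictures are saved under pics/ and viewed, at most 10 in all, crops included, and the job is handed in when it is done.

```bash
mkdir -p pics; cat > h.py <<'E'
import numpy as np, cv2
from workcell import env, grab_frame, camera_model, models
def proj(cam,X):
    m=camera_model(cam); p=m["K"]@(np.array(m["R"])@np.array(X,float)+np.array(m["t"])); return p[:2]/p[2]
E
python3 - <<'E'
from h import *
s=env.state(); print(s["time_s"],s["ee_pos"],s["ee_rot"],s["gripper_width"])
a=grab_frame("top"); b=grab_frame("side")
cv2.imwrite("pics/top.png",a); cv2.imwrite("pics/side.png",b)
for cam in("top","side"):
    for n in("rack","gear","bearing","nut","tag0","tag0_tab","tag1_tab","tag2_tab","tag0_hinge"):
        try:
            for d in models.search_frame(n,cam)[:4]: print(cam,n,np.round(d["point"],0),round(d["p"],2),np.round(proj(cam,d["point"])))
        except Exception as e: print(cam,n,e)
E
```

```text
0.0 [134.22375919 558.61066913 224.12001332] [-1.79899287e+02 -2.78013772e-03  1.66486968e+02] 91.12617644862526
top rack [497. -26.   8.] 0.98 [288. 213.]
top gear [ 516. -132.   26.] 0.75 [333. 204.]
top bearing [531. -45.  25.] 0.86 [296. 198.]
top bearing [518. 190.  11.] 0.58 [196. 206.]
top bearing [504. -20.   7.] 0.56 [285. 211.]
top nut [535.  51.  20.] 0.6 [255. 197.]
top tag0 [ 461. -132.   92.] 0.88 [338. 224.]
top tag0 [489.  56.  92.] 0.66 [251. 213.]
top tag0 [473. -32.  93.] 0.57 [292. 219.]
top tag0_tab [483.  60.  90.] 0.89 [249. 216.]
top tag1_tab [471. -38.  92.] 0.61 [295. 220.]
top tag2_tab [ 459. -130.   92.] 0.62 [338. 225.]
top tag0_hinge [499. -17.   7.] 0.86 [284. 213.]
side rack [492.  19.  11.] 0.77 [303. 251.]
side gear [ 524. -122.   30.] 0.96 [301. 194.]
side gear [539.  52.  17.] 0.75 [273. 257.]
side bearing [520. 197.   7.] 0.81 [263. 327.]
side bearing [ 455. -124.   91.] 0.66 [338. 172.]
side bearing [533. -44.  26.] 0.63 [288. 220.]
side nut [537.  55.  18.] 0.51 [274. 258.]
side nut [ 453. -124.   91.] 0.35 [338. 172.]
side tag0 [471. -29.  89.] 0.68 [320. 202.]
side tag0 [481.  66.  92.] 0.66 [305. 235.]
side tag0_tab [479.  67.  92.] 0.57 [306. 235.]
side tag0_tab [492.  20.  10.] 0.44 [303. 252.]
side tag1_tab [468. -28.  89.] 0.66 [322. 202.]
side tag2_tab [ 451. -123.   91.] 0.86 [339. 173.]
side tag0_hinge [491.  22.   8.] 0.9 [303. 254.]
```

```bash
python3 - <<'E'
import cv2
a=cv2.imread("pics/top.png")[150:280,170:390]; b=cv2.imread("pics/side.png")[120:360,210:400]
a=cv2.resize(a,None,fx=3.6,fy=3.6,interpolation=cv2.INTER_CUBIC); b=cv2.resize(b,None,fx=2.5,fy=2.5,interpolation=cv2.INTER_CUBIC)
cv2.imwrite("pics/topc.png",a);cv2.imwrite("pics/sidec.png",b)
E
```

```text
(no output)
```

View pics/topc.png

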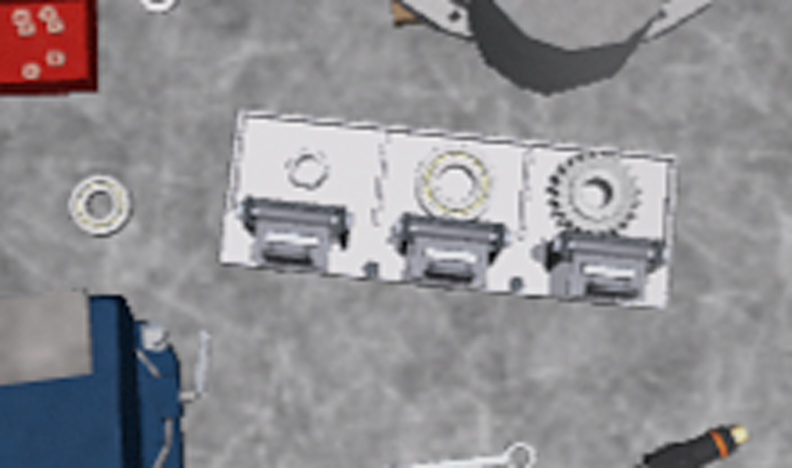

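View pics/sidec.png

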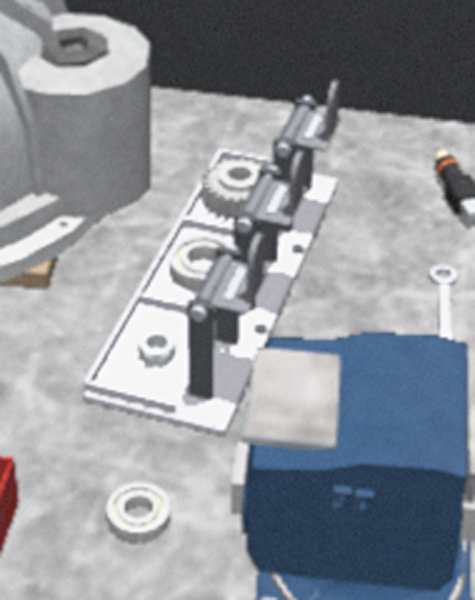

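The pictures show the rack with the nut in the left bay (top crop 307,168), the larger bearing in the middle bay (455,183) and the gear in the right bay (595,192). Candidates for the bearing: the rack's one at full-frame px (296,198), the smaller loose one at (196,206) and a washer at about (213,150). I choose the one in the rack, so tags 1 and 2 are the ones to flip. Next I fit the rack pose.

```bash
cat >> h.py <<'E'
def back(cam,uv,z):
    m=camera_model(cam); R=np.array(m["R"]);t=np.array(m["t"]); C=-R.T@t
    d=R.T@np.linalg.inv(m["K"])@np.array([*uv,1.]); return C+d*(z-C[2])/d[2]
E
python3 - <<'E'
from h import *
c=np.array([(240,112),(675,157),(665,307),(220,263)])/3.6+[170,150]
W=np.array([back("top",u,8)[:2] for u in c]); print(W.round(1))
M=np.array([(77,148),(77,-148),(-25,-148),(-25,148)],float)
H=(M-M.mean(0)).T@(W-W.mean(0)); yaw=np.arctan2(H[0,1]-H[1,0],H[0,0]+H[1,1])
R=np.array([[np.cos(yaw),-np.sin(yaw)],[np.sin(yaw),np.cos(yaw)]]); o=W.mean(0)-R@M.mean(0)
print("corners: yaw",np.degrees(yaw),"o",o,(W-(M@R.T+o)).round(1))
# tag detections (plate tops) vs model
for n,P in (("tag",[(486,60),(470,-32),(456,-128)]),):
    for p in P: print((R.T@(np.array(p)-o)).round(1))
for i,y in enumerate((96,0,-96)):
    print(i,"tab",(R@[-30,y]+o).round(1),"hinge",(R@[0,y]+o).round(1), "px",proj("top",[*(R@[-30,y]+o),133]).round(1),proj("side",[*(R@[-30,y]+o),133]).round(1))
E
```

```text
[[ 577.4   95. ]
 [ 542.2 -194.9]
 [ 442.  -183.6]
 [ 476.5  108.5]]
corners: yaw -6.850507209185649 o [483.72937485 -40.65708522] [[-0.4 -2.1]
 [-0.3  1.9]
 [ 0.8  1. ]
 [-0.1 -0.8]]
[ -9.8 100.2]
[-14.7   7. ]
[-17.1 -90. ]
0 tab [465.4  58.2] hinge [495.2  54.7] px [249.1 221.6] [315.6 213.4]
1 tab [453.9 -37.1] hinge [483.7 -40.7] px [295.6 226.3] [331.8 180.1]
2 tab [ 442.5 -132.4] hinge [ 472.3 -136. ] px [342. 231.] [345.8 151.6]
```

```bash
python3 -m crank '1 0 0 -40 0 0 0; 1 0 0 -36 0 0 0; 1 -28 -36 0 0 0 0; 1 -28 -36 0 0 0 0; 1 -28 -36 0 0 0 0; 1 -28 -36 0 0 0 0; 1 -28 -36 0 0 0 0; 1 -28 -36 0 0 0 0; 1 -28 -36 0 0 0 0; 1 -28 -36 0 0 0 0'; python3 -m crank '1 -28 -36 0 0 0 0; 1 -28 -36 0 0 0 0; 1 -28 -36 0 0 0 0; 1 -28 -36 0 0 0 0; 1 -28 -36 0 0 0 0; 1 0 0 0 0 0 -6.6; 1 0 0 0 0 0 0'
```

```text
time_s: 2.25
ee_pos: [285.2, 225.4, 301.2]
ee_rot: [180.0, 0.0, 166.5]
force: [-0.4, -0.3, 0.4]
gripper_width: 0.6
gripper_force: 0.0
time_s: 3.12
ee_pos: [378.9, 18.6, 300.9]
ee_rot: [180.0, -0.0, 172.9]
force: [0.2, -0.4, 0.3]
gripper_width: 0.5
gripper_force: 0.0
```

```bash
python3 -m crank '1 -15 -23 0 0 0 0; 1 -15 -23 0 0 0 0; 1 0 0 30 0 0 0; 1 0 0 30 0 0 0; 1 0 0 0 0 0 0'; python3 - <<'E'
from h import *
from scipy.spatial.transform import Rotation as Ro
s=env.state(); im=grab_frame("wrist"); print(s["ee_pos"],s["ee_rot"])
cv2.imwrite("pics/w1.png",im)
m=camera_model("wrist"); Rt=Ro.from_euler("xyz",s["ee_rot"],degrees=True).as_matrix(); M=np.array(m["mount"]); print(M.round(2))
def pw(X):
    c=np.linalg.inv(M)@np.append(Rt.T@(np.array(X)-s["ee_pos"]),1); p=m["K"]@c[:3]; return (p[:2]/p[2]).round()
y=np.radians(-6.85);R=np.array([[np.cos(y),-np.sin(y)],[np.sin(y),np.cos(y)]])
for i,yy in enumerate((96,0,-96)):
    for n,x,z in(("tab",-30,133),("hinge",0,88),("bay",42,8)):
        X=[*(R@[x,yy]+[483.7,-40.7]),z]; print(i,n,pw(X))
        if n!="bay":
            q=pw(X); cv2.drawMarker(im,(int(q[0]),int(q[1])),(0,0,255),0,12,1)
for n in("tag1_tab","gear","bearing"):
    for d in models.search_frame(n,"wrist")[:3]: print(n,np.round(d["point"]),round(d["p"],2),pw(d["point"]))
cv2.imwrite("pics/w1m.png",im)
E
```

```text
time_s: 3.75
ee_pos: [401.6, -29.6, 239.5]
ee_rot: [180.0, -0.3, 173.1]
force: [1.1, -0.7, 0.4]
gripper_width: 0.5
gripper_force: 0.0
[401.62216855 -29.58593537 239.46620023] [179.99746375  -0.26429056 173.07079754]
[[   0.     -0.96   -0.3    84.03]
 [   1.      0.      0.      0.24]
 [  -0.     -0.3     0.96 -159.86]
 [   0.      0.      0.      1.  ]]
0 tab [379. 271.]
0 hinge [364. 277.]
0 bay [346. 276.]
1 tab [274. 271.]
1 hinge [274. 277.]
1 bay [275. 276.]
2 tab [169. 271.]
2 hinge [185. 277.]
2 bay [204. 276.]
tag1_tab [454. -37.  97.] 0.45 [274. 254.]
gear [ 504. -124.   18.] 0.47 [213. 272.]
gear [475. -36.  12.] 0.31 [277. 243.]
bearing [515. 190.   9.] 0.75 [452. 250.]
```

View pics/w1m.png

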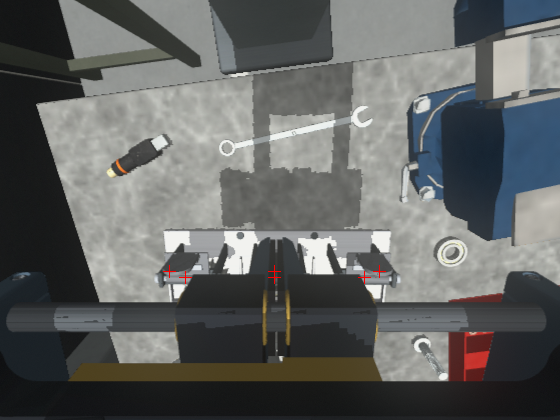

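Wrist view: the fingers hide the middle tag, and tags 2 and 0 show at about (180,270) and (375,270). The rack seems about 4 px further right than projected. I'll check closely.

```bash
python3 - <<'E'
import cv2
a=cv2.imread("pics/w1.png")[220:310,150:410]
cv2.imwrite("pics/w1c.png",cv2.resize(a,None,fx=3,fy=3,interpolation=cv2.INTER_CUBIC))
E
```

```text
(no output)
```

View pics/w1c.png

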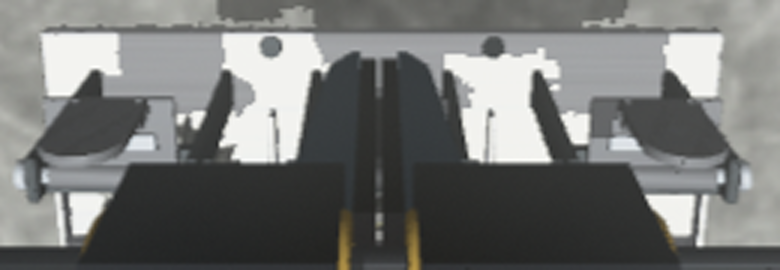

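Tab tips show at full px (178,273) and (380,273), with their middle at about 279. The finger centre line is at 277, so the finger lines up with tag 1 to within about 2 mm. I go down in front of tab 1 and check from the side.

```bash
python3 -m crank '1 0 2 30 0 0 0; 1 0 0 30 0 0 0; 1 0 0 30 0 0 0; 1 0 0 11 0 0 0; 1 -12 0 0 0 0 0; 1 -11 0 0 0 0 0; 1 0 0 0 0 0 0'; python3 - <<'E'
from h import *
s=env.state(); print(s["ee_pos"],s["ee_rot"],s["force"])
b=grab_frame("side")
e=s["ee_pos"]; y=np.radians(-6.85); ux=np.array([np.cos(y),np.sin(y),0]); uy=np.array([-ux[1],ux[0],0])
for k in(-13,13):
  q=proj("side",np.array(e)+16*ux+k*uy-[0,0,11]); print(q); q=q*1
o=np.array([483.7,-40.7,0])
print("tabs",[proj("side",o-30*ux+k*uy+[0,0,133]).round(1) for k in(3,-93)])
c=b[110:260,230:410]; cv2.imwrite("pics/s2.png",cv2.resize(c,None,fx=4,fy=4,interpolation=cv2.INTER_CUBIC))
E
```

```text
time_s: 4.82
ee_pos: [428.3, -31.3, 140.9]
ee_rot: [180.0, 0.2, 173.1]
force: [-0.1, -0.6, 0.1]
gripper_width: 0.6
gripper_force: 0.0
[428.32897877 -31.26964851 140.94007001] [1.79992071e+02 1.66324490e-01 1.73087025e+02] [-0.06399016 -0.57569341  0.05063203]
[339.02272408 179.40787392]
[335.04075242 187.83189451]
tabs [array([331.4, 181.1]), array([345.4, 152.4])]
```

View pics/s2.png

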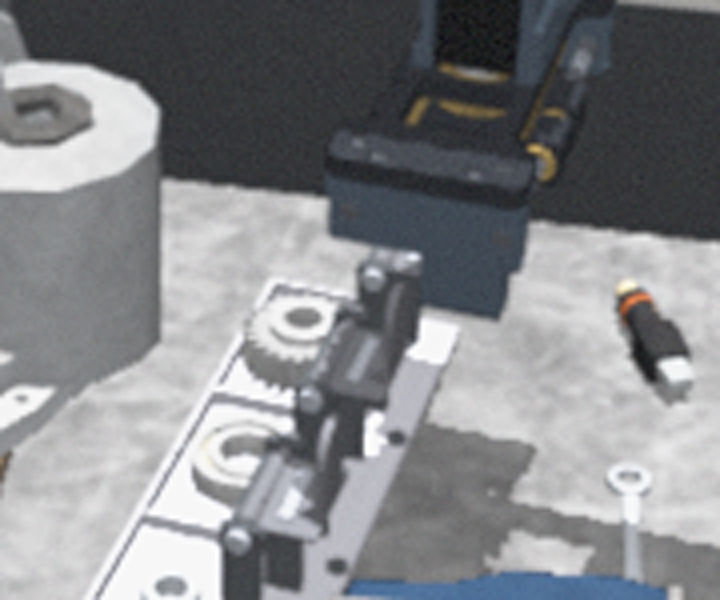

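Side view: the fingertip's lower edge is at crop (425,305), just before tab 1's top at about (408,275), which agrees with the projection (gap about 10 mm). I start pushing along the arc.

```bash
python3 -m crank '1 -5 0 3 0 0 0; 1 -5 0 0 0 0 0; 1 -3.6 0 -2.3 0 0 0; 1 -3.6 0 -2.3 0 0 0; 1 -4 0 -1.6 0 0 0; 1 -4 0 -1.6 0 0 0; 1 -4.2 0 -1 0 0 0; 1 -4.2 0 -1 0 0 0; 1 0 0 0 0 0 0'; python3 - <<'E'
from h import *
s=env.state(); print(s["ee_pos"],s["force"],s["torque"])
b=grab_frame("side")
c=b[110:260,230:410]; cv2.imwrite("pics/s3.png",cv2.resize(c,None,fx=4,fy=4,interpolation=cv2.INTER_CUBIC))
E
```

```text
time_s: 6.0
ee_pos: [460.1, -35.1, 146.8]
ee_rot: [180.0, 0.0, 173.1]
force: [-0.7, -0.1, 0.9]
gripper_width: 0.5
gripper_force: 0.2
[460.11759072 -35.11958968 146.7723149 ] [-0.72971949 -0.13720825  0.89280391] [ 0.02667667  0.0560162  -0.01457079]
```

View pics/s3.png

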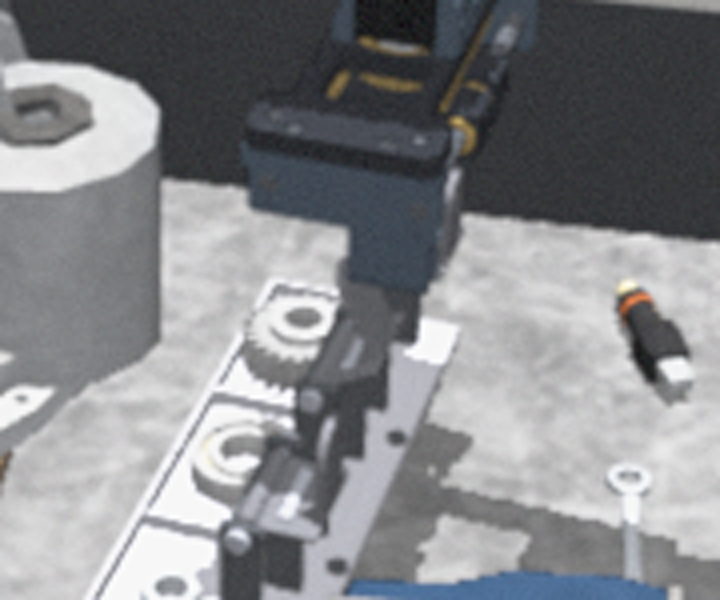

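Tag 1 has begun to turn: its tab edge shows at (340,265), leaning ahead of the fingertip. I carry on along the arc.

```bash
python3 -m crank '1 -4.3 0 -0.2 0 0 0; 1 -4.3 0 -0.2 0 0 0; 1 -4.2 0 0.5 0 0 0; 1 -4.2 0 0.5 0 0 0; 1 -4.1 0 1.3 0 0 0; 1 -4.1 0 1.3 0 0 0; 1 -3.8 0 2 0 0 0; 1 -3.8 0 2 0 0 0; 1 -3.5 0 2 0 0 0; 1 -3 0 2 0 0 0'; python3 -m crank '1 0 0 0 0 0 0; 1 0 0 0 0 0 0; 1 5 0 -10 0 0 0; 1 10 0 -20 0 0 0; 1 30 0 -30 0 0 0; 1 40 0 -20 0 0 0; 1 0 0 0 0 0 0; 1 0 0 0 0 0 0;1 0 0 0 0 0 0;1 0 0 0 0 0 0'; python3 - <<'E'
from h import *
s=env.state(); print(s["ee_pos"],s["force"])
b=grab_frame("side")
c=b[110:260,230:410]; cv2.imwrite("pics/s4.png",cv2.resize(c,None,fx=4,fy=4,interpolation=cv2.INTER_CUBIC))
E
```

```text
time_s: 7.3
ee_pos: [498.7, -39.8, 135.3]
ee_rot: [180.0, -0.0, 173.1]
force: [0.1, 0.6, -0.4]
gripper_width: 0.3
gripper_force: 0.0
time_s: 8.55
ee_pos: [414.6, -29.6, 215.0]
ee_rot: [180.0, -0.1, 173.1]
force: [-0.6, 0.5, -0.4]
gripper_width: 0.3
gripper_force: 0.0
[414.58259151 -29.64473938 214.96845456] [-0.61581078  0.48280309 -0.40033331]
```

View pics/s4.png

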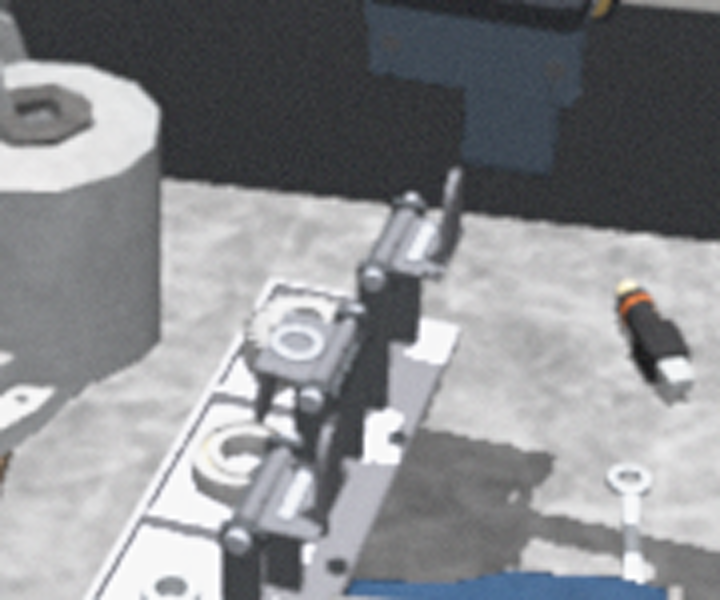

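Tag 1 now lies over the bearing's bay with the ring face up at (298,342), and the bearing and nut have not moved. Now tag 2, one 96 mm pitch to the right.

```bash
python3 -m crank '1 0 -32 0 0 0 0; 1 0 -32 0 0 0 0; 1 0 -32 0 0 0 0; 1 0 0 25 0 0 0; 1 0 0 25 0 0 0; 1 0 0 24 0 0 0; 1 -7 0 0 0 0 0; 1 -7 0 0 0 0 0; 1 0 0 0 0 0 0; 1 0 0 0 0 0 0'; python3 - <<'E'
from h import *
s=env.state(); print(s["ee_pos"],s["force"])
y=np.radians(-6.85);R=np.array([[np.cos(y),-np.sin(y)],[np.sin(y),np.cos(y)]])
print((R.T@(np.array(s["ee_pos"][:2])-[483.7,-40.7])).round(1),"tip z rel",s["ee_pos"][2]-99)
b=grab_frame("side")
c=b[90:240,260:440]; cv2.imwrite("pics/s5.png",cv2.resize(c,None,fx=4,fy=4,interpolation=cv2.INTER_CUBIC))
E
```

```text
time_s: 9.85
ee_pos: [417.0, -126.6, 142.1]
ee_rot: [-180.0, 0.1, 173.1]
force: [0.2, 0.3, 0.4]
gripper_width: 0.4
gripper_force: 0.0
[ 416.99093214 -126.64631681  142.11054592] [0.21029897 0.32171024 0.3704407 ]
[-56.  -93.3] tip z rel 43.110545921538005
```

View pics/s5.png

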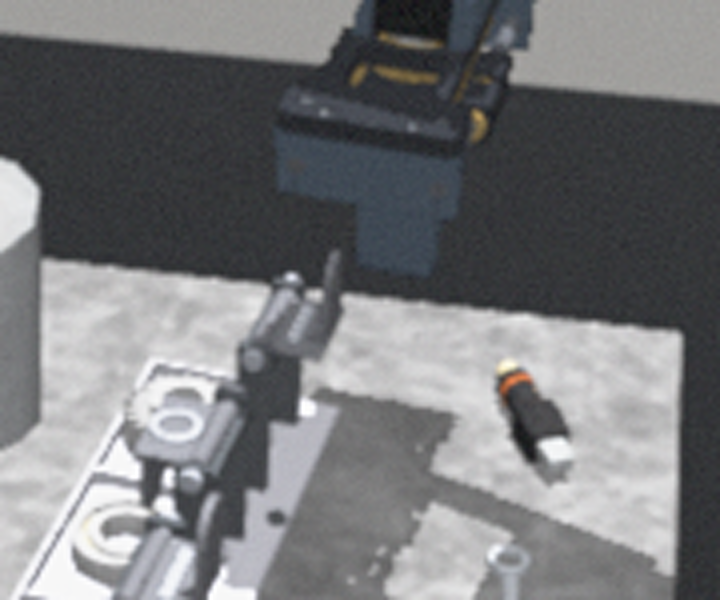

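Side view: the fingertip's lower edge (358,265) is level with and about 8 mm before tab 2's top (335,255), as it was for tag 1. I use the same arc.

```bash
python3 -m crank '1 -5 0 4 0 0 0; 1 -5 0 0 0 0 0; 1 -3.6 0 -2.3 0 0 0; 1 -3.6 0 -2.3 0 0 0; 1 -4 0 -1.6 0 0 0; 1 -4 0 -1.6 0 0 0; 1 -4.2 0 -1 0 0 0; 1 -4.2 0 -1 0 0 0; 1 0 0 0 0 0 0'; python3 -m crank '1 -4.3 0 -0.2 0 0 0; 1 -4.3 0 -0.2 0 0 0; 1 -4.2 0 0.5 0 0 0; 1 -4.2 0 0.5 0 0 0; 1 -4.1 0 1.3 0 0 0; 1 -4.1 0 1.3 0 0 0; 1 -3.8 0 2 0 0 0; 1 -3.8 0 2 0 0 0; 1 -3.5 0 2 0 0 0; 1 -3 0 2 0 0 0'; python3 -m crank '1 0 0 0 0 0 0; 1 0 0 0 0 0 0; 1 5 0 -10 0 0 0; 1 10 0 -20 0 0 0; 1 30 0 -30 0 0 0; 1 40 0 -40 0 0 0; 1 40 0 -20 0 0 0; 1 0 0 0 0 0 0;1 0 0 0 0 0 0;1 0 0 0 0 0 0'; python3 - <<'E'
from h import *
s=env.state(); print(s["ee_pos"],s["force"])
b=grab_frame("side"); t=grab_frame("top")
c=cv2.resize(b[110:260,230:410],None,fx=3.2,fy=3.2,interpolation=cv2.INTER_CUBIC)
d=cv2.resize(t[160:260,220:370],None,fx=1.4,fy=1.4,interpolation=cv2.INTER_CUBIC); d=cv2.copyMakeBorder(d,0,c.shape[0]-d.shape[0],0,0,cv2.BORDER_CONSTANT)
cv2.imwrite("pics/s6.png",np.hstack([c,d]))
E
```

```text
time_s: 11.02
ee_pos: [450.4, -130.7, 147.4]
ee_rot: [180.0, 0.0, 173.1]
force: [-0.6, 0.0, 0.6]
gripper_width: 0.5
gripper_force: 0.1
time_s: 12.28
ee_pos: [489.1, -135.3, 135.9]
ee_rot: [180.0, -0.0, 173.1]
force: [0.4, 0.1, -1.3]
gripper_width: 0.7
gripper_force: 0.0
time_s: 13.52
ee_pos: [365.3, -120.3, 255.5]
ee_rot: [180.0, -0.1, 173.1]
force: [0.0, -0.3, -0.1]
gripper_width: 0.8
gripper_force: 0.0
[ 365.33774225 -120.33721804  255.51749341] [ 0.03799055 -0.29041353 -0.13388424]
```

View pics/s6.png

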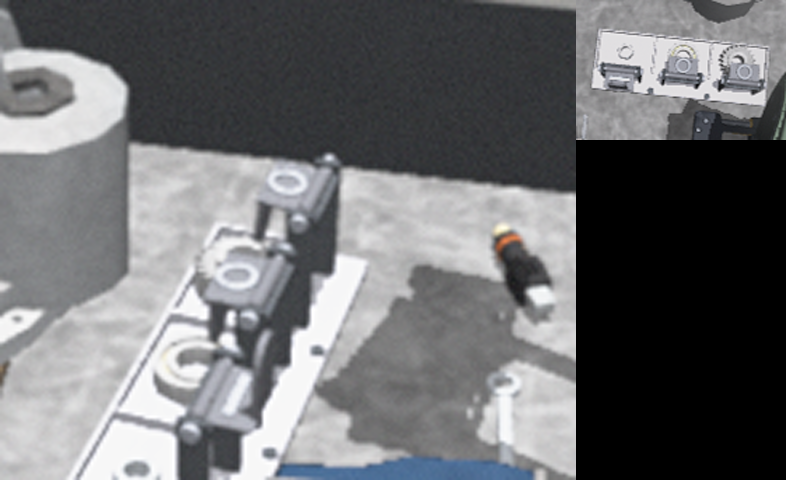

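Both tags now lie level over the bearing and gear bays with the rings up: side crop (237,275) and (290,180), top inset (683,66) and (744,72). The nut's tag is unmoved and the parts are in place, so I hand the job in.

```bash
python3 -m crank '1 0 0 0 0 0 0; 1 0 0 0 0 0 0; 1 0 0 0 0 0 0; 1 0 0 0 0 0 0'; python3 -c "
from h import *
print(env.job_done())"
```

```text
time_s: 14.12
ee_pos: [364.9, -120.3, 256.1]
ee_rot: [180.0, -0.0, 173.1]
force: [-0.9, 0.8, -0.4]
gripper_width: 0.8
gripper_force: 0.0
the job is handed in; nothing more can be done
None
```

The tags in front of the bearing (middle bay) and the gear (right bay) are turned over with the raised-ring face up; the nut's tag and the parts show no movement in the pictures, and the job was handed in at about 14 s.

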